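# Do up the tie-rod nut of a marble clock base

## Task

The marble clock base lies feet up, and the plain hex nut on one of its two tie rods is still loose (the rod with the domed cap nut is finished): run it down clockwise with the fingers until it just seats, without pulling it tight by hand. Then set the click wrench's socket fully down over it, turn the wrench until it clicks and stop at once, so that the marble does not crack. Let go, leave the wrench standing on the nut, and disturb nothing else on the bench.

Things in the scene. Friction and masses are not known exactly. Their poses are not given: they have to be found in the camera images.
- plinth: Black marble clock base, fixed, feet up on padded blocks. Origin: on the bench under its centre; z up, long side along y. Upper face 170 mm (x) by 280 mm (y), 90 mm above the bench. A gilt bun foot, 40 mm wide, 23 mm high, stands at each corner (63 mm off centre in x, 118 mm in y). Two tie rods come up through it, about 75 mm either side of the centre along y.
- nut: The loose steel hex nut, captive on its tie rod (the rod's end is riveted over). 27 mm across flats, 24 mm high, top 3 mm chamfered. Origin: centre of its underside, on the rod's axis; z up; x is square to a pair of flats (a flat every 60 degrees) and turns with the nut.
- nut_center (a point): Centre of the loose nut, 12 mm above its underside; axes as the nut. Seated, the underside is 4.5 mm above the marble, on a brass washer 56 mm wide, 3.5 mm thick; loose, it stands up to 1.5 mm higher. The rod's end is 31.5 mm above the marble.
- nut_run (a joint): How far the loose nut is run down, rad, clockwise seen from above; 5.0 = seated. Starts between 2.0 and 3.6, turns easily (0.03 N m); on seating the torque jumps to 0.2 N m while the joint beds in (an unknown 0.03 to 0.45 rad more), which is still hand-tight.
- nut_pull (a joint): Further turn of the nut while it draws the joint up, rad: 0 at first, 0.30 = fully drawn up. It takes 0.5 N m and is the wrench's work, not the fingers'.
- nut_over (a joint): Turn of the nut past fully drawn up, rad: the marble is being overstressed. Takes 2.3 N m; stays 0 if the wrench is stopped at its click.
- wrench: Click torque wrench, 210 mm long, 0.58 kg, loose; a fixed hex socket points down from its head, no ratchet. Origin: centre of the socket's mouth (lower rim); z up along the socket; the handle reaches out along -x, its centre line 52 mm above the mouth. Head top 61 mm above the mouth. At first it lies level on its rest, mouth 12 mm above the bench.
- socket (a point): Centre of the socket's mouth, axes as the wrench. Socket 42 mm outside, hex hole 28.5 mm across flats, 26 mm deep, x square to a pair of its flats. Fully on the nut it rests on the rod's end, mouth about 6 mm above the marble (1 to 2 mm above the nut's underside); let go, the handle droops about 7 degrees.
- wrench_grip (a point): Point on the plain steel part of the handle, 66 mm from the socket's axis and near the centre of mass, on the handle's centre line; there the handle is 14 mm wide, 17 mm high, plain for 20 mm each way. Axes as the handle (it points along -x).
- wrench_end (a point): Point on the black grip, 165 mm from the socket's axis, on the centre line; the grip is 20 mm wide, 22 mm high, and runs from 116 to 204 mm from the axis. When a push is taken off at the click, this point follows back up to 30 mm as wrench and joint ease.
- click (a joint): Break-over hinge of the wrench, 26 mm from the socket's axis, rad: 0 = straight while the torque is below about 0.9 N m (some 5 to 7 N pushed square at wrench_end). Then it gives way clockwise with a sudden drop of the force, to a stop at 0.12 (17 mm at wrench_end), and springs straight when let go. Pushing on against the stop turns nut_over.
- rest: Low wooden wrench rest, fixed: a board 12 mm thick, 75 mm wide and 235 mm long, on which the socket stands, and a notched post under the grip, 150 mm from the socket's axis (post 60 mm wide, cheeks 67 mm high). Origin: on the bench under the socket; the wrench lies along its -x. It stands left or right of the clock base.
- tray: Wooden parts tray, fixed, 200 by 110 mm, 30 mm high, on the other side of the clock base; its origin is 85 mm from its middle.
- tie_done: The other tie rod, finished and fixed, with a domed steel cap nut (27 mm across flats, its dome 31 mm above the marble) on the same washer. Origin: on the marble under the rod; leave it alone.
- bell: Bystander, loose: gilt bell, 80 mm wide, 44 mm high. Leave it where it is.
- finial: Bystander, loose: gilt urn finial, 48 mm wide, 76 mm high. Leave it where it is.
- wheel: Bystander, loose: brass clock wheel, 70 mm wide, 14 mm high. Leave it where it is.
- oil: Bystander, loose: small oil bottle, 32 mm wide, 85 mm high. Leave it where it is.
- wax: Bystander, loose: flat tin, 68 mm wide, 45 mm high. Leave it where it is.
- driver: Bystander, loose: screwdriver, 170 mm long. Leave it where it is.
- brush: Bystander, loose: brush, 160 mm long. Leave it where it is.
Things that resemble listed ones, but are neither listed nor needed, are in the scene too. What is shaped like the wrench but red is not meant.

How it is judged:
By the outcome, as a careful person would: the job done as asked, in the order asked, and still so for the second after the job is handed in, with the robot touching nothing.
It also fails if it takes over 72 s, if anything falls off the work surface, if the arm or the gripper's body presses on something with over 40 N, if the wrist force passes 120 N, or if a joint passes its speed limit or range.

## Robot

A 6-joint arm with a two-finger parallel gripper is mounted at the origin on the work surface. World frame = base frame: x ahead of the robot, y to its left, z up, the work surface at z = 0. Lengths are in mm, angles in rad, forces in N, time in s.
With the tool pointing down it reaches from about 350 to 975 mm from the base axis. Payload 7.1 kg.
Tool frame: the origin (TCP) lies midway between the tips of the shut fingers; the grasp point (between the pads) lies pinch_z behind it (pinch_z is the distance from the TCP to the grasp point, in mm); z points along the fingers, y is the line along which they close (so a half turn about z gives the same grasp; the last joint's range is limited). The gripper opens to 88 mm and grips with 3 to 60 N. Pads are 20 mm wide; open, the fingers measure 115 mm over their backs; the gripper's body (75 mm by 178 mm) begins 61 mm behind the grasp point.
Start: joints at [-1.351, 0.423, 1.63, -0, 1.089, -0.019], TCP at [147.855, -607.243, 222.675] pointing down, gripper open.
Joint ranges: [-3, 3], [-0.9, 2.11], [0.09, 2.58], [-1.31, 4.45], [0.11, 2.69], [-2.54, 2.54]. Speed limits (rad/s): [2.39, 2.39, 3.01, 3.14, 3.14, 3.14].

## Interface

Orientations are given as a rotation vector (axis times angle).
In Python, from workcell import get_obs, get_image, close_job, pinch_z gives the robot as it stands.
- The arm moves only by the tool jog_arm, never from a script. Its argument "commands" is a list of rows, each a list of 3 entries, a list of its own where there are three numbers: the gripper command: -1 is shut, 1 is fully open, values between are in proportion, then the shift along the tool's x, y, z as a fraction of full scale, then the turn, a rotation vector about the tool's x, y, z as a fraction of full scale. In form: [[gripper, [tx, ty, tz], [rx, ry, rz]], ...]. A call has 1 to 10 rows; each row shifts and turns the commanded pose from where the row before left it, along the tool's axes as they then stand; what a row does not reach is not made up. Full scale, the value 1, is 0.1 m for a shift and 45 degrees for a turn. A row lasts 1/10 s, in which the tool goes at most 50 mm and 8.59 degrees, less where a joint would pass 70% of its speed; a pose out of reach is approached as far as the arm can. A call with a number of a shift or a turn outside -1 to 1 is refused whole. A call with a gripper value outside its range is refused whole. The fingers move at their own pace and stop on an object; the grip force is fixed at half the most. Time passes only in rows, so rows that do not move let the fingers close. It gives the time, the measured TCP pose, the force, the opening and the grip force at its end, in the units of the state.
- get_obs(): the state, without advancing time (a new reading comes with each control period).
- get_image(name): name is "scene" or "top" or "wrist"; returns a dict with "image" (400x640x3 uint8, blue, green, red), "z_map" (400x640 float32, mm along the optical axis (not along the pixel's ray), 0 where there is no reading), "intrinsics" (3x3 intrinsics, pixels), "eye" and "orientation" of the camera in the world; the wrist camera has in their place "mount" (4x4, takes a point from camera to tool coordinates, whose origin is the TCP and whose axes are the flange's). Camera axes: x right, y down, z forward; pixel columns grow to the right and rows downward; lengths in mm; the calibration is good to about 2 mm. A picture is of the moment at which its call begins: read the wrist's pose just before it.
- close_job(): hands the job in; it is judged then, once.
The state is a dict: "t": time; "qpos": joint angles; "qvel": joint speeds; "joint_torque": joint torques, N m; "ee_pos": TCP position; "orientation": TCP orientation; "ft_force": force on the tool from outside, world axes, zero at the start; "moment": the same for the moment, N m; "width": finger opening in mm; "grasp_force": force on a finger pad.
Only numpy, scipy, OpenCV 4.12 (cv2) and the standard library are available. Lean on these libraries where they do the work, as an engineer would, in place of code of your own. Each camera call takes 0.05 s, during which the arm holds its last target. There are 200 camera calls.

## Working session

There is one attempt and no reset: what is moved stays moved. The work goes in short steps, Python scripts to look and compute and a tool call to move; the robot and the scene stay as the last step left them, time stands still between calls to the robot, and variables do not carry over. Pictures are saved under pics/ and viewed, at most 11 in all, crops included, and the job is handed in when it is done.

Besides the shell and the picture viewer there is one more tool, called after ">>>" by a JSON object that holds its "api" and its "payload". jog_arm: Moves the arm, as the interface text tells. Its arguments: {"type":"object","properties":{"commands":{"type":"array","items":{"type":"array"}}},"required":["commands"]}

```bash
mkdir -p pics
cat > h.py <<'E'
import numpy as np, cv2
from scipy.spatial.transform import Rotation as R
from workcell import get_obs,get_image,close_job,pinch_z
def cam(name):
    o=get_obs(); d=get_image(name)
    K=np.array(d["intrinsics"]);
    if name=="wrist":
        M=np.array(d["mount"]); T=np.eye(4); T[:3,:3]=R.from_rotvec(o["orientation"]).as_matrix(); T[:3,3]=o["ee_pos"]
        C=T@M; Rm,e=C[:3,:3],C[:3,3]
    else:
        q=np.array(d["orientation"]); Rm=q if q.shape==(3,3) else (R.from_rotvec(q).as_matrix()); e=np.array(d["eye"])
    return d["image"],d["z_map"],K,Rm,e
def ray(K,Rm,e,u,v,z):
    d=Rm@np.linalg.inv(K)@np.array([u,v,1.]); return e+d*(z-e[2])/d[2]
def pts(zm,K,Rm,e):
    v,u=np.mgrid[:zm.shape[0],:zm.shape[1]]
    c=np.stack([(u-K[0,2])/K[0,0]*zm,(v-K[1,2])/K[1,1]*zm,zm],-1)
    return c@Rm.T+e
E
python3 - <<'E'
from h import *
print(pinch_z,get_obs())
for n in("top","scene"):
    im,z,K,Rm,e=cam(n); cv2.imwrite(f"pics/{n}0.png",im); np.savez(f"{n}0.npz",im=im,z=z,K=K,Rm=Rm,e=e); print(n,K.round(1).tolist(),Rm.round(3).tolist(),e)
E
```

```text
18.700000000000003 {'t': 0.0, 'qpos': array([-1.35099091e+00,  4.23838291e-01,  1.63067188e+00,  5.11647712e-06,
        1.08859221e+00, -1.90092825e-02]), 'qvel': array([-0.00053331, -0.00050669, -0.00096235, -0.0011226 , -0.0004203 ,
        0.000934  ]), 'joint_torque': array([-5.84689697e-04, -5.44613421e+01, -2.73667270e+01,  6.45338511e-02,
        2.29250657e-02, -1.34629026e-04]), 'ee_pos': array([ 147.7461025 , -606.72390136,  221.91040543]), 'orientation': array([-3.11773121e+00, -3.74055748e-01,  2.30499708e-04]), 'ft_force': array([-0.12625845,  0.200599  , -0.35130731]), 'moment': array([-0.01011523, -0.03512245,  0.01134448]), 'grasp_force': 0.0, 'width': 87.8295194270111}
top [[444.0, 0.0, 319.7], [0.0, 444.0, 199.4], [0.0, 0.0, 1.0]] [[0.025, -0.994, 0.102], [-1.0, -0.027, -0.016], [0.019, -0.102, -0.995]] [ 336.13211224   16.69388973 1461.5098851 ]
scene [[448.0, 0.0, 317.4], [0.0, 448.0, 199.7], [0.0, 0.0, 1.0]] [[0.81, 0.334, -0.483], [0.587, -0.456, 0.67], [0.003, -0.825, -0.565]] [1139.35287394 -938.58653132  862.06340912]
```

View pics/top0.png

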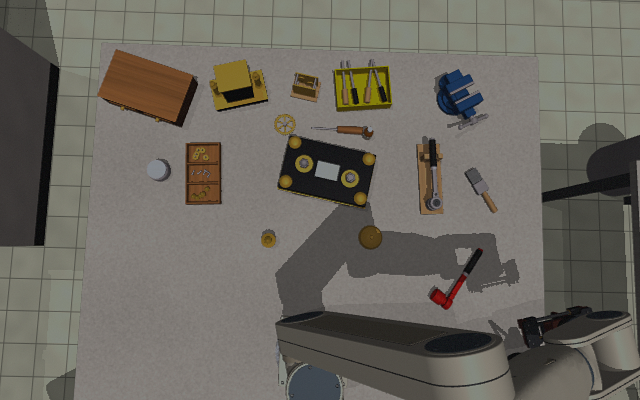

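View pics/scene0.png

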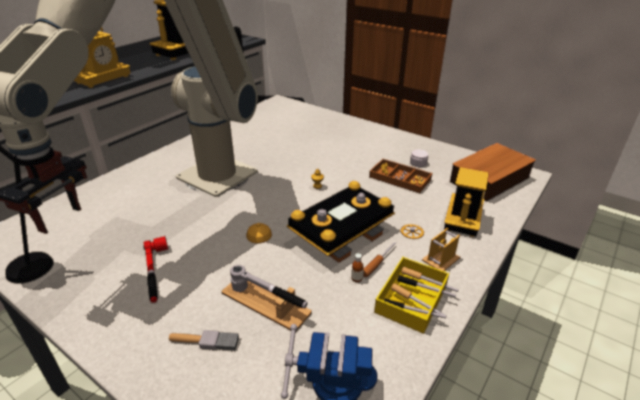

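Top view: the plinth is at (327,172), with rods at (304,163) and (350,178). The steel/black wrench on its rest is at (433,175). The red look-alike at (455,280) is not meant. The scene view shows the same rods at (322,217) and (360,198). I'll enlarge to tell the plain hex nut from the domed cap nut.

Run:
```python
from h import *
a=np.load("top0.npz");s=np.load("scene0.npz")
c1=cv2.resize(a["im"][125:225,265:465],(800,400)[0:2],interpolation=cv2.INTER_CUBIC)
c2=cv2.resize(s["im"][180:255,280:400],(320,200),interpolation=cv2.INTER_CUBIC)
c3=cv2.resize(s["im"][255:330,215:335],(320,200),interpolation=cv2.INTER_CUBIC)
out=np.zeros((600,800,3),np.uint8);out[:400]=c1;out[400:,:320]=c2;out[400:,330:650]=c3
cv2.imwrite("pics/crop1.png",out)
P=pts(a["z"],a["K"],a["Rm"],a["e"])
for u,v in[(304,163),(350,178),(327,170),(295,142),(369,159),(286,182),(361,199),(435,203),(432,150),(433,175),(345,130)]:print(u,v,P[v,u].round(1))
```

```text
304 163 [585.4  46.  117.6]
350 178 [541.9 -95.5 124.4]
327 170 [570.3 -25.9  90.9]
295 142 [651.1  75.7 113.8]
369 159 [ 603.7 -153.6  117. ]
286 182 [525.9  99.5 112.5]
361 199 [ 480.  -131.6  109.9]
435 203 [ 477.2 -368.9   76.4]
432 150 [ 645.5 -358.2   81.5]
433 175 [ 567.7 -365.3   67. ]
345 130 [716.9 -84.3  26. ]
```

View pics/crop1.png

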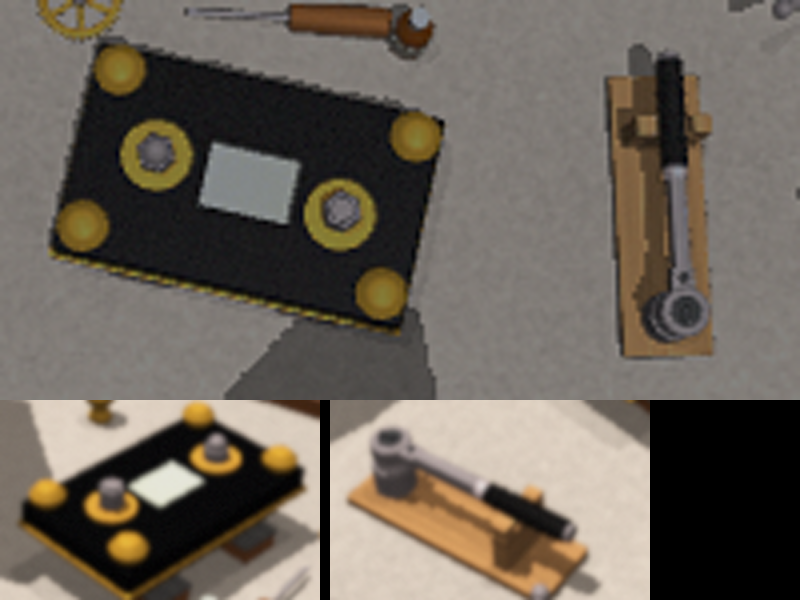

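The loose plain nut is the right-hand rod at top-view (350,178): it has a flat hex top with the rod end showing. The left one at (304,163) has the ball-like dome. The right-hand nut is also the one nearest the wrench. I'll confirm from the wrist camera.

Run:
```python
from h import *
d=get_image("wrist");print(np.array(d["mount"]).round(2).tolist(),np.array(d["intrinsics"])[0])
```

```text
[[0.0, -0.96, -0.27, 76.3], [1.0, 0.0, 0.0, -0.43], [-0.0, -0.27, 0.96, -161.64], [0.0, 0.0, 0.0, 1.0]] [279.58344895   0.         317.0686507 ]
```

>>> {"api": "jog_arm", "payload": {"commands": [[1,[0.38,-0.29,0],[0,0,0]],[1,[0.38,-0.29,0],[0,0,0]],[1,[0.38,-0.29,0],[0,0,0]],[1,[0.38,-0.29,0],[0,0,0]],[1,[0.38,-0.29,0],[0,0,0]],[1,[0.38,-0.29,0],[0,0,0]],[1,[0.38,-0.29,0],[0,0,0]],[1,[0.38,-0.29,0],[0,0,0]],[1,[0.38,-0.29,0],[0,0,0]],[1,[0.38,-0.29,0],[0,0,0]]]}}

```text
t: 1.15
ee_pos: [449.3, -233.8, 222.7]
orientation: [3.119, 0.374, 0.0]
ft_force: [0.8, -1.1, 0.0]
width: 87.8
grasp_force: 0.0
```

>>> {"api": "jog_arm", "payload": {"commands": [[1,[0.3,-0.28,0],[0,0,0]],[1,[0.3,-0.28,0],[0,0,0]],[1,[0.3,-0.28,0],[0,0,0]],[1,[0.3,-0.28,0],[0,0,0]],[1,[0,0,0],[0,0,0]],[1,[0,0,0],[0,0,0]]]}}

```text
t: 1.75
ee_pos: [538.5, -97.7, 222.3]
orientation: [-3.119, -0.378, 0.001]
ft_force: [-0.3, 0.1, -0.3]
width: 87.6
grasp_force: 0.0
```

Run:
```python
from h import *
im,z,K,Rm,e=cam("wrist");np.savez("w1.npz",im=im,z=z,K=K,Rm=Rm,e=e)
cv2.imwrite("pics/w1.png",im);P=pts(z,K,Rm,e)
# gilt feet/top points
H=P[...,2]; m=((H>109)&(H<135)).astype(np.uint8)
n,l,st,c=cv2.connectedComponentsWithStats(m)
for i in range(1,n):
    if st[i,4]>60:
        q=P[l==i];print(st[i].tolist(),c[i].round(),q.mean(0).round(1),q.min(0).round(1),q.max(0).round(1))
```

```text
[138, 9, 35, 39, 954] [154.  27.] [654.7  75.5 111.5] [639.9  61.2 109. ] [669.   90.4 114.7]
[167, 100, 26, 26, 523] [180. 113.] [590.4  44.  116.9] [578.9  35.1 109. ] [601.   56.2 121.7]
[376, 130, 32, 31, 700] [392. 145.] [ 609.1 -153.7  111.5] [ 594.2 -168.9  109. ] [ 623.4 -138.9  114.7]
[104, 144, 30, 31, 644] [118. 159.] [532.2 100.  111.4] [517.5  86.8 109. ] [546.1 115.1 114.1]
[306, 177, 28, 32, 660] [319. 192.] [548.6 -97.2 118.8] [ 532.2 -111.8  109. ] [562.1 -83.6 122.9]
[321, 240, 28, 25, 491] [334. 252.] [ 486.7 -129.4  111.5] [ 471.8 -143.8  109. ] [ 500.7 -115.3  114.3]
```

View pics/w1.png

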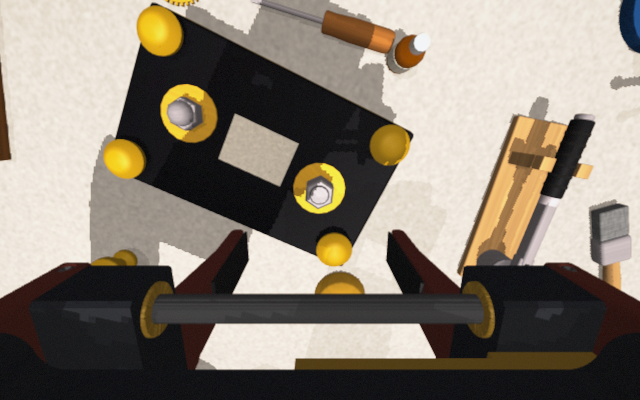

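Confirmed: the loose nut with its flat hex top and rod end is at wrist (319,190). The domed cap nut is at (182,113). Next I'll refine the nut's position and hex angle from nearer.

>>> {"api": "jog_arm", "payload": {"commands": [[0.15,[0.1,0.0,0.25],[0,0,0]],[0.15,[0.1,0.0,0.25],[0,0,0]],[0.15,[0,0,0],[0,0,0]],[0.15,[0,0,0],[0,0,0]]]}}

```text
t: 2.2
ee_pos: [557.1, -94.7, 172.6]
orientation: [-3.119, -0.372, 0.003]
ft_force: [0.8, 0.1, -0.3]
width: 59.2
grasp_force: 0.0
```

```bash
cat > nut.py <<'E'
from h import *
import sys
im,z,K,Rm,e=cam("wrist");P=pts(z,K,Rm,e);H=P[...,2]
c0=np.array([554,-100.])
near=np.hypot(P[...,0]-c0[0],P[...,1]-c0[1])<22
m=(near&(H>105)).astype(np.uint8)
n,l,st,c=cv2.connectedComponentsWithStats(m);i=1+np.argmax(st[1:,4]);m=l==i
q=P[m];print("n",len(q),"z pct",np.percentile(q[:,2],[5,25,50,75,95,99]).round(2))
t=q[q[:,2]>117];print("top mean",t.mean(0).round(2))
# rectified ortho image on plane z=118, 0.1mm/px
s=8;N=50*s
def rect(zz,cx,cy):
    g=np.mgrid[:N,:N].astype(float);X=cx+25-g[0]/s;Y=cy+25-g[1]/s
    W=np.stack([X-e[0],Y-e[1],np.full_like(X,zz-e[2])],-1)@Rm
    u=K[0,0]*W[...,0]/W[...,2]+K[0,2];v=K[1,1]*W[...,1]/W[...,2]+K[1,2]
    return cv2.remap(im,u.astype(np.float32),v.astype(np.float32),cv2.INTER_CUBIC)
r=rect(119,*c0);cv2.imwrite("pics/%s.png"%sys.argv[1],cv2.resize(np.hstack([r,rect(121.5,*c0)]),(800,400)))
np.savez(sys.argv[1]+".npz",im=im,z=z,K=K,Rm=Rm,e=e)
print(get_obs()["qpos"].round(3),get_obs()["ee_pos"])
E
python3 nut.py n1
```

```text
n 961 z pct [109.35 117.22 118.9  120.44 121.49 122.01]
top mean [548.22 -97.19 119.59]
[-0.189  0.4    1.801 -0.     0.941  1.144] [557.58379545 -94.6338169  173.37055825]
```

View pics/n1.png

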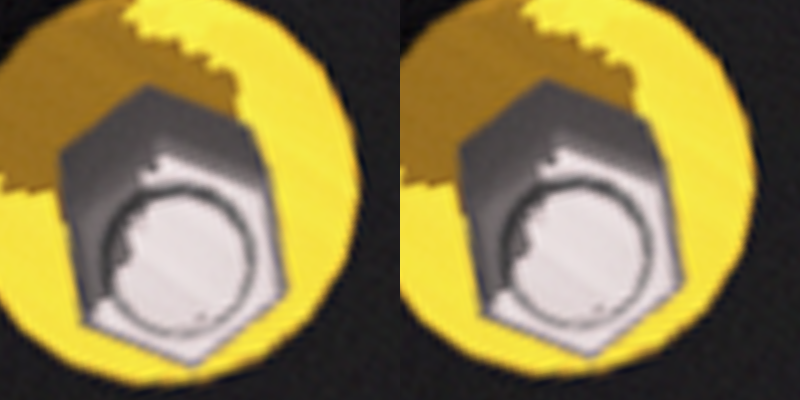

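>>> {"api": "jog_arm", "payload": {"commands": [[0.15,[-0.107,0,0],[0,0,-0.1827]],[0.15,[0,0,0],[0,0,-0.1827]],[0.15,[0,0,0],[0,0,-0.1827]],[0.15,[0,0,0],[0,0,-0.1827]],[0.15,[0,0,0],[0,0,-0.1827]],[0.15,[0,0,0],[0,0,-0.1827]],[0.15,[0,0,0],[0,0,-0.1827]]]}}

```text
t: 2.95
ee_pos: [547.8, -96.9, 174.4]
orientation: [2.548, 1.835, 0.002]
ft_force: [-0.2, -0.8, -1.0]
width: 50.8
grasp_force: 0.0
```

>>> {"api": "jog_arm", "payload": {"commands": [[0.15,[0,0,0],[0,0,-0.1827]],[0.15,[0,0,0],[0,0,-0.1827]],[0.15,[0,0,0],[0,0,-0.1827]],[0.15,[0,0,0],[0,0,-0.1827]],[0.15,[0,0,0],[0,0,-0.1827]],[0.15,[0,0,0],[0,0,-0.1827]],[0.15,[0,0,0],[0,0,-0.1827]],[0.15,[0,0,0],[0,0,0]]]}}

```text
t: 3.75
ee_pos: [547.8, -96.8, 174.2]
orientation: [1.356, 2.832, 0.001]
ft_force: [-0.6, -0.0, 0.1]
width: 50.2
grasp_force: 0.0
```

```bash
python3 nut.py n2
python3 - <<'E'
from h import *
o=get_obs();print(R.from_rotvec(o["orientation"]).as_matrix().round(3),o["moment"])
E
```

```text
n 930 z pct [112.47 117.73 119.18 120.72 121.78 122.27]
top mean [546.09 -95.9  119.72]
[-0.196  0.385  1.822 -0.     0.932 -0.869] [547.81305732 -96.71553913 174.02316251]
[[-0.623  0.782  0.002]
 [ 0.782  0.623 -0.   ]
 [-0.001  0.001 -1.   ]] [-0.02608312 -0.15986    -0.00396505]
```

View pics/n2.png

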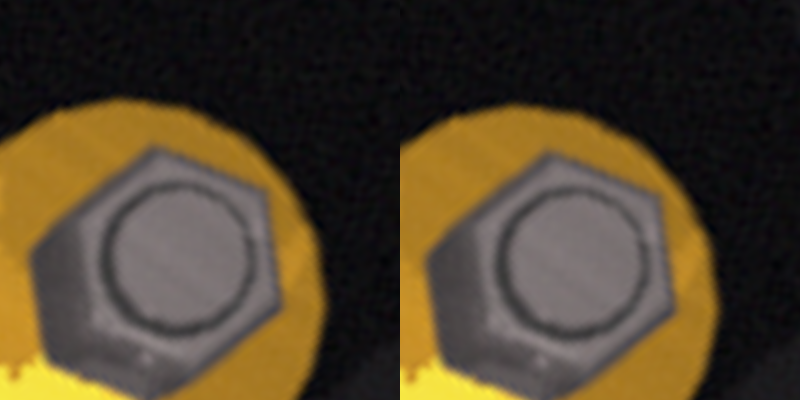

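>>> {"api": "jog_arm", "payload": {"commands": [[0.15,[0.004,-0.01,0.26],[0,0,0]],[0.15,[0,0,0.26],[0,0,0]],[0.15,[0,0,0.24],[0,0,0]],[0.15,[0,0,0],[0,0,0]],[-1,[0,0,0],[0,0,0]],[-1,[0,0,0],[0,0,0]],[-1,[0,0,0],[0,0,0]],[-1,[0,0,0],[0,0,0]]]}}

```text
t: 4.6
ee_pos: [545.9, -97.5, 97.6]
orientation: [-1.357, -2.833, 0.003]
ft_force: [-5.4, -5.1, 4.1]
width: 26.9
grasp_force: 30.0
```

```bash
cat > s.py <<'E'
from h import *
o=get_obs();m=R.from_rotvec(o["orientation"]).as_matrix();print("F",o["ft_force"].round(2),"M",o["moment"].round(3),"tau6",o["joint_torque"][5].round(3),"q6",o["qpos"][5].round(3),"yaw_x",np.degrees(np.arctan2(m[1,0],m[0,0])).round(2),"p",o["ee_pos"].round(1),"w",o["width"].round(1),o["grasp_force"].round(1))
E
python3 s.py;python3 s.py
```

```text
Traceback (most recent call last):
  File "s.py", line 2, in <module>
    o=get_obs();m=R.from_rotvec(o["orientation"]).as_matrix();print("F",o["ft_force"].round(2),"M",o["moment"].round(3),"tau6",o["joint_torque"][5].round(3),"q6",o["qpos"][5].round(3),"yaw_x",np.degrees(np.arctan2(m[1,0],m[0,0])).round(2),"p",o["ee_pos"].round(1),"w",o["width"].round(1),o["grasp_force"].round(1))
                                                                                                                                                                                                                                                                            ^^^^^^^^^^^^^^^^
AttributeError: 'float' object has no attribute 'round'
Traceback (most recent call last):
  File "s.py", line 2, in <module>
    o=get_obs();m=R.from_rotvec(o["orientation"]).as_matrix();print("F",o["ft_force"].round(2),"M",o["moment"].round(3),"tau6",o["joint_torque"][5].round(3),"q6",o["qpos"][5].round(3),"yaw_x",np.degrees(np.arctan2(m[1,0],m[0,0])).round(2),"p",o["ee_pos"].round(1),"w",o["width"].round(1),o["grasp_force"].round(1))
                                                                                                                                                                                                                                                                            ^^^^^^^^^^^^^^^^
AttributeError: 'float' object has no attribute 'round'
```

>>> {"api": "jog_arm", "payload": {"commands": [[-1,[0,-0.01,0],[0,0,0.1]],[-1,[0,0,0.0005],[0,0,0.17]],[-1,[0,0,0.0005],[0,0,0.17]]]}}

```text
t: 4.9
ee_pos: [545.8, -97.6, 97.6]
orientation: [1.831, 2.551, -0.001]
ft_force: [-2.4, -2.8, 2.6]
width: 26.9
grasp_force: 30.0
```

```bash
sed -i 's/o\["width"\].round(1),o\["grasp_force"\].round(1)/o["width"],o["grasp_force"],"t",o["t"]/' s.py; python3 s.py; python3 s.py
```

```text
F [-2.41 -2.81  2.63] M [-0.519  0.231  0.036] tau6 -1.777 q6 -0.523 yaw_x 108.66 p [545.8 -97.6  97.6] w 26.89310317808116 29.987262202907914 t 4.9
F [-2.41 -2.81  2.63] M [-0.519  0.231  0.036] tau6 -1.777 q6 -0.523 yaw_x 108.66 p [545.8 -97.6  97.6] w 26.89310317808116 29.987262202907914 t 4.9
```

>>> {"api": "jog_arm", "payload": {"commands": [[-1,[0,-0.003,0.0005],[0,0,0.18]],[-1,[0,0,0.0005],[0,0,0.18]],[-1,[0,0,0.0005],[0,0,0.18]],[-1,[0,0,0.0005],[0,0,0.18]],[-1,[0,0,0.0005],[0,0,0.18]],[-1,[0,0,0.0005],[0,0,0.18]],[-1,[0,0,0.0005],[0,0,0.15]]]}}

```text
t: 5.6
ee_pos: [545.7, -97.7, 97.2]
orientation: [2.807, 1.409, 0.001]
ft_force: [-1.9, -2.0, 2.3]
width: 26.5
grasp_force: 30.0
```

```bash
python3 s.py
```

```text
F [-1.88 -2.03  2.25] M [-0.434  0.26   0.043] tau6 -1.316 q6 0.443 yaw_x 53.31 p [545.7 -97.7  97.2] w 26.482094565208676 29.986713949657542 t 5.6
```

>>> {"api": "jog_arm", "payload": {"commands": [[-1,[0,0,0.0003],[0,0,0.06]],[-1,[0,0,0.0003],[0,0,0.06]],[-1,[0,0,0],[0,0,0]]]}}

```text
t: 5.9
ee_pos: [545.7, -97.7, 97.1]
orientation: [2.867, 1.282, 0.001]
ft_force: [-2.1, -3.0, 3.9]
width: 26.8
grasp_force: 30.0
```

```bash
python3 s.py
```

```text
F [-2.14 -3.    3.89] M [-0.559  0.303  0.017] tau6 0.501 q6 0.532 yaw_x 48.2 p [545.7 -97.7  97.1] w 26.812267491875602 29.991819109259268 t 5.9
```

>>> {"api": "jog_arm", "payload": {"commands": [[-1,[0,0,0.0003],[0,0,0.055]],[-1,[0,0,0.0003],[0,0,0.055]]]}}

```text
t: 6.1
ee_pos: [545.7, -97.7, 97.0]
orientation: [2.919, 1.158, 0.001]
ft_force: [-1.2, -3.7, 5.0]
width: 26.8
grasp_force: 30.0
```

```bash
python3 s.py
```

```text
F [-1.25 -3.74  4.98] M [-0.591  0.363  0.056] tau6 -0.57 q6 0.618 yaw_x 43.27 p [545.7 -97.7  97. ] w 26.75368389269778 29.991872753507778 t 6.1
```

>>> {"api": "jog_arm", "payload": {"commands": [[-1,[0,0,0],[0,0,0.055]],[-1,[0,0,0],[0,0,0.055]]]}}

```text
t: 6.3
ee_pos: [545.7, -97.7, 97.0]
orientation: [2.967, 1.031, 0.001]
ft_force: [-2.2, -3.5, 5.6]
width: 26.9
grasp_force: 30.0
```

```bash
python3 s.py
```

```text
F [-2.24 -3.51  5.62] M [-0.541  0.353 -0.034] tau6 -0.543 q6 0.704 yaw_x 38.31 p [545.7 -97.7  97. ] w 26.92716125007183 29.991550826666753 t 6.3
```

>>> {"api": "jog_arm", "payload": {"commands": [[-1,[0,0,0],[0,0,0.055]],[-1,[0,0,0],[0,0,0.055]]]}}

```text
t: 6.5
ee_pos: [545.7, -97.7, 97.0]
orientation: [3.008, 0.902, 0.001]
ft_force: [-1.4, -3.0, 4.8]
width: 27.0
grasp_force: 30.0
```

```bash
python3 s.py
```

```text
F [-1.42 -2.98  4.78] M [-0.549  0.383  0.087] tau6 -0.543 q6 0.791 yaw_x 33.36 p [545.7 -97.7  97. ] w 26.952943002618586 29.99118768197377 t 6.5
```

>>> {"api": "jog_arm", "payload": {"commands": [[-1,[0,0,0],[0,0,0.055]],[-1,[0,0,0],[0,0,0.055]]]}}

```text
t: 6.7
ee_pos: [545.7, -97.7, 97.0]
orientation: [3.045, 0.771, 0.001]
ft_force: [-2.5, -2.2, 4.8]
width: 26.8
grasp_force: 30.0
```

```bash
python3 s.py
```

```text
F [-2.45 -2.22  4.79] M [-0.521  0.423  0.029] tau6 -0.543 q6 0.877 yaw_x 28.42 p [545.7 -97.7  97. ] w 26.849908850014856 29.99099960582157 t 6.7
```

>>> {"api": "jog_arm", "payload": {"commands": [[-1,[0,0,0],[0,0,0.055]],[-1,[0,0,0],[0,0,0.055]]]}}

```text
t: 6.9
ee_pos: [545.7, -97.7, 96.9]
orientation: [3.075, 0.639, 0.001]
ft_force: [-1.7, -2.3, 3.1]
width: 27.1
grasp_force: 30.0
```

```bash
python3 s.py
```

```text
F [-1.71 -2.27  3.13] M [-0.571  0.344 -0.003] tau6 -0.543 q6 0.964 yaw_x 23.46 p [545.7 -97.7  96.9] w 27.100633163949613 29.990441867760183 t 6.9
```

>>> {"api": "jog_arm", "payload": {"commands": [[-1,[0,0,0],[0,0,0.055]],[-1,[0,0,0],[0,0,0.055]]]}}

```text
t: 7.1
ee_pos: [545.7, -97.7, 96.9]
orientation: [3.1, 0.505, 0.001]
ft_force: [-2.7, -3.1, 4.5]
width: 26.4
grasp_force: 30.0
```

```bash
python3 s.py
```

```text
F [-2.7  -3.11  4.48] M [-0.622  0.32  -0.005] tau6 -0.543 q6 1.05 yaw_x 18.51 p [545.7 -97.7  96.9] w 26.446751141148923 29.99029216663871 t 7.1
```

>>> {"api": "jog_arm", "payload": {"commands": [[-1,[0,0,0],[0,0,0.055]],[-1,[0,0,0],[0,0,0.055]]]}}

```text
t: 7.3
ee_pos: [545.7, -97.7, 96.9]
orientation: [3.119, 0.371, 0.001]
ft_force: [-1.8, -3.7, 3.2]
width: 27.1
grasp_force: 30.0
```

```bash
python3 s.py
```

```text
F [-1.85 -3.7   3.2 ] M [-0.537  0.363  0.09 ] tau6 -0.543 q6 1.136 yaw_x 13.56 p [545.7 -97.7  96.9] w 27.058792006228508 29.989767006363763 t 7.3
```

>>> {"api": "jog_arm", "payload": {"commands": [[-1,[0,0,0],[0,0,0.055]],[-1,[0,0,0],[0,0,0.055]]]}}

```text
t: 7.5
ee_pos: [545.7, -97.7, 96.9]
orientation: [3.132, 0.236, 0.001]
ft_force: [-2.2, -2.6, 3.8]
width: 26.8
grasp_force: 30.0
```

```bash
python3 s.py
```

```text
F [-2.19 -2.55  3.78] M [-0.616  0.42   0.039] tau6 -0.543 q6 1.223 yaw_x 8.61 p [545.7 -97.7  96.9] w 26.752603411712958 29.98947329865473 t 7.5
```

>>> {"api": "jog_arm", "payload": {"commands": [[-1,[0,0,0],[0,0,0.055]],[-1,[0,0,0],[0,0,0.055]]]}}

```text
t: 7.7
ee_pos: [545.7, -97.7, 96.9]
orientation: [3.139, 0.1, 0.001]
ft_force: [-2.1, -2.8, 4.3]
width: 26.7
grasp_force: 30.0
```

```bash
python3 s.py
```

```text
F [-2.12 -2.84  4.26] M [-0.549  0.351  0.019] tau6 -0.543 q6 1.309 yaw_x 3.66 p [545.7 -97.7  96.9] w 26.677732122706033 29.989244922273883 t 7.7
```

>>> {"api": "jog_arm", "payload": {"commands": [[-1,[0,0,0],[0,0,0.055]],[-1,[0,0,0],[0,0,0.055]]]}}

```text
t: 7.9
ee_pos: [545.6, -97.7, 96.9]
orientation: [3.141, -0.035, 0.001]
ft_force: [-2.2, -2.6, 3.4]
width: 27.1
grasp_force: 30.0
```

```bash
python3 s.py
```

```text
F [-2.23 -2.57  3.38] M [-0.561  0.357 -0.033] tau6 -0.543 q6 1.396 yaw_x -1.28 p [545.6 -97.7  96.9] w 27.05620440168285 29.988618931994324 t 7.9
```

>>> {"api": "jog_arm", "payload": {"commands": [[-1,[0,0,0],[0,0,0.055]],[-1,[0,0,0],[0,0,0.055]]]}}

```text
t: 8.1
ee_pos: [545.6, -97.7, 96.8]
orientation: [3.136, -0.171, 0.001]
ft_force: [-1.3, -2.7, 3.6]
width: 26.6
grasp_force: 30.0
```

```bash
python3 s.py
```

```text
F [-1.31 -2.74  3.56] M [-0.548  0.388  0.029] tau6 -0.543 q6 1.482 yaw_x -6.24 p [545.6 -97.7  96.8] w 26.641129317824348 29.98866326137886 t 8.1
```

>>> {"api": "jog_arm", "payload": {"commands": [[-1,[0,0,0],[0,0,0.055]],[-1,[0,0,0],[0,0,0.055]]]}}

```text
t: 8.3
ee_pos: [545.6, -97.7, 96.8]
orientation: [3.126, -0.306, 0.001]
ft_force: [-1.5, -2.9, 3.5]
width: 26.6
grasp_force: 30.0
```

```bash
python3 s.py
```

```text
F [-1.48 -2.89  3.53] M [-0.542  0.284  0.038] tau6 -0.51 q6 1.568 yaw_x -11.18 p [545.6 -97.7  96.8] w 26.557357278736426 29.988709648835083 t 8.3
```

>>> {"api": "jog_arm", "payload": {"commands": [[-1,[0,0,0],[0,0,0.035]],[-1,[0,0,0],[0,0,0.035]]]}}

```text
t: 8.5
ee_pos: [545.6, -97.6, 96.6]
orientation: [3.116, -0.392, 0.001]
ft_force: [-2.2, -4.0, 5.8]
width: 26.4
grasp_force: 30.0
```

```bash
python3 s.py
```

```text
F [-2.17 -4.03  5.76] M [-0.763  0.434  0.173] tau6 -0.16 q6 1.623 yaw_x -14.33 p [545.6 -97.6  96.6] w 26.36585913313803 29.990153721218462 t 8.5
```

>>> {"api": "jog_arm", "payload": {"commands": [[-1,[0,0,0],[0,0,0]]]}}

```text
t: 8.6
ee_pos: [545.7, -97.6, 96.6]
orientation: [3.116, -0.392, 0.001]
ft_force: [-2.8, -4.0, 6.2]
width: 27.3
grasp_force: 30.0
```

```bash
python3 s.py
```

```text
F [-2.77 -3.99  6.15] M [-0.83   0.44   0.174] tau6 0.427 q6 1.623 yaw_x -14.33 p [545.7 -97.6  96.6] w 27.257171872882747 29.991403836955897 t 8.6
```

>>> {"api": "jog_arm", "payload": {"commands": [[-1,[0,0,0],[0,0,0.015]]]}}

```text
t: 8.7
ee_pos: [545.6, -97.6, 96.6]
orientation: [3.114, -0.409, 0.001]
ft_force: [-2.2, -4.0, 6.4]
width: 26.7
grasp_force: 30.0
```

```bash
python3 s.py
```

```text
F [-2.18 -4.03  6.37] M [-0.759  0.501  0.212] tau6 -0.043 q6 1.635 yaw_x -14.97 p [545.6 -97.6  96.6] w 26.66317109109222 29.99095385124747 t 8.7
```

The nut has seated: the z moment went from about 0.03 to 0.2 N m. Releasing it and going to the wrench.

>>> {"api": "jog_arm", "payload": {"commands": [[0.15,[0,0,0],[0,0,0]],[0.15,[0,0,0],[0,0,0]],[0.15,[0,0,0],[0,0,0]],[0.15,[0,0,-0.3],[0,0,0]],[0.15,[0,0,-0.45],[0,0,0]],[0.15,[0,0,-0.45],[0,0,0]],[0.15,[0.1,0.36,-0.2],[0,0,-0.1]],[0.15,[0.1,0.4,0],[0,0,-0.1]],[0.15,[0.1,0.4,0],[0,0,-0.1]],[0.15,[0.08,0.45,0],[0,0,-0.1]]]}}

```text
t: 9.7
ee_pos: [561.1, -262.6, 236.4]
orientation: [-3.14, -0.089, -0.001]
ft_force: [1.3, 0.1, 0.2]
width: 50.5
grasp_force: 0.0
```

>>> {"api": "jog_arm", "payload": {"commands": [[0.15,[0.05,0.45,0],[0,0,0]],[0.15,[0,0.45,0],[0,0,0]],[0.15,[0,0,0],[0,0,0]],[0.15,[0,0,0],[0,0,0]]]}}

```text
t: 10.1
ee_pos: [570.3, -351.8, 235.3]
orientation: [-3.139, -0.08, 0.001]
ft_force: [0.3, -0.0, -0.0]
width: 50.6
grasp_force: 0.0
```

```bash
python3 s.py
python3 - <<'E'
from h import *
im,z,K,Rm,e=cam("wrist");np.savez("w2.npz",im=im,z=z,K=K,Rm=Rm,e=e);cv2.imwrite("pics/w2.png",im)
P=pts(z,K,Rm,e);H=P[...,2]
m=(H>57)&(H<80)&(abs(P[...,1]+365)<45)&(P[...,0]>440)&(P[...,0]<700)
q=P[m];print(len(q))
for lo in range(440,700,20):
    k=q[(q[:,0]>=lo)&(q[:,0]<lo+20)]
    if len(k):print(lo,len(k),k.mean(0).round(1),k[:,1].min().round(1),k[:,1].max().round(1),k[:,2].max().round(1))
E
```

```text
F [ 0.25 -0.04 -0.04] M [-0.023 -0.021 -0.005] tau6 -0.056 q6 0.949 yaw_x 2.9 p [ 570.3 -351.8  235.3] w 50.62405043415111 0.0 t 10.1
3681
460 272 [ 472.7 -374.3   72.9] -393.4 -355.9 77.8
480 448 [ 489.7 -373.9   71.6] -394.4 -355.4 78.6
500 220 [ 510.1 -373.1   70.8] -382.6 -364.0 74.8
520 170 [ 530.1 -371.7   71.7] -378.7 -365.0 73.5
540 172 [ 550.1 -370.4   71.8] -377.2 -363.8 73.8
560 180 [ 570.  -369.2   71.7] -376.0 -362.6 73.7
580 255 [ 590.7 -367.8   71.1] -378.2 -356.8 75.2
600 334 [ 610.1 -366.4   71.7] -378.1 -355.7 76.1
620 694 [ 631.2 -365.9   69.3] -397.0 -337.3 76.1
640 379 [ 649.9 -365.    71.8] -397.1 -353.3 76.4
660 383 [ 670.  -363.1   71.8] -374.8 -352.2 76.1
680 174 [ 684.7 -362.3   71. ] -373.2 -352.0 75.6
```

View pics/w2.png

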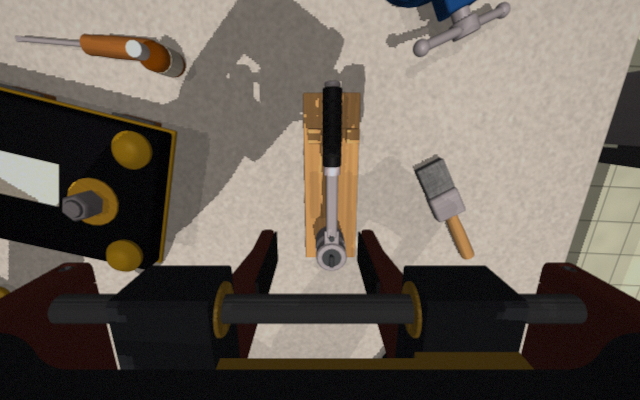

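Run:
```python
from h import *
a=np.load("w2.npz");im,z,K,Rm,e=[a[k] for k in("im","z","K","Rm","e")]
P=pts(z,K,Rm,e);H=P[...,2]
print("head",ray(K,Rm,e,331,256,73).round(1))
s=(H>57)&(H<80)&(abs(P[...,1]+366)<9)&(P[...,0]>585)&(P[...,0]<720)
g=cv2.cvtColor(im,cv2.COLOR_BGR2GRAY)
b=s&(g<60);x=P[b][:,0];print("black x",np.percentile(x,[0,1,50,99,100]).round(1))
h=(H>70)&(H<80)&(P[...,0]<505)&(abs(P[...,1]+374)<25);q=P[h];print("head rng",q.min(0),q.max(0),q.mean(0))
gray=cv2.resize(im[215:285,290:375],(680,560),interpolation=cv2.INTER_CUBIC);cv2.imwrite("pics/h.png",gray)
```

```text
head [ 483.  -373.5   73. ]
black x [596.2 598.2 641.7 683.6 684.9]
head rng [ 461.75925947 -394.39249286   70.01588355] [ 504.95113407 -355.49551208   78.61337275] [ 483.43927528 -374.3136642    72.63844605]
```

View pics/h.png

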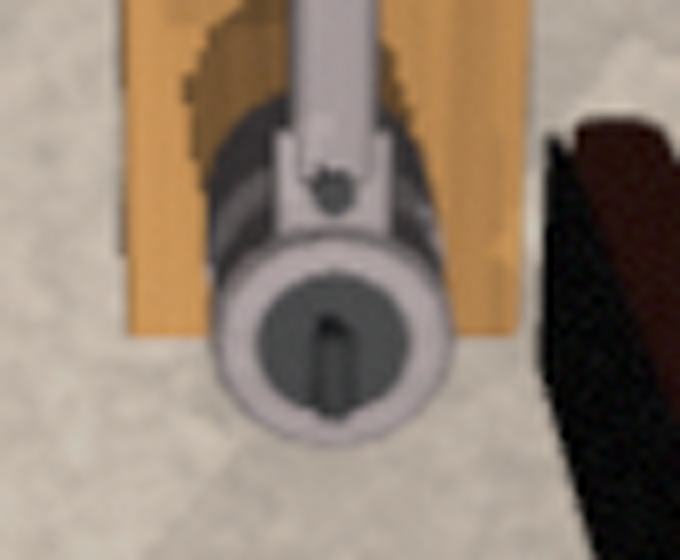

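>>> {"api": "jog_arm", "payload": {"commands": [[0.15,[-0.236,0.175,0.3],[0,0,-0.013]],[0.15,[0,0,0.45],[0,0,0]],[0.15,[0,0,0.45],[0,0,0]],[0.15,[0,0,0.4],[0,0,0]],[0.15,[0,0,0.3],[0,0,0]],[0.15,[0,0,0],[0,0,0]],[-1,[0,0,0],[0,0,0]],[-1,[0,0,0],[0,0,0]],[-1,[0,0,0],[0,0,0]],[-1,[0,0,0],[0,0,0]]]}}

```text
t: 11.15
ee_pos: [548.9, -370.6, 47.9]
orientation: [3.138, 0.099, 0.003]
ft_force: [-0.1, -0.5, 0.3]
width: 22.0
grasp_force: 0.0
```

```bash
python3 s.py
```

```text
F [-0.13 -0.54  0.26] M [-0.032  0.013 -0.   ] tau6 0.001 q6 0.896 yaw_x 3.6 p [ 548.9 -370.6   47.9] w 22.013256613108293 0.0 t 11.15
```

>>> {"api": "jog_arm", "payload": {"commands": [[-1,[-0.01,0,0.025],[0,0,0]],[-1,[0,0,0],[0,0,0]],[-1,[0,0,0],[0,0,0]],[-1,[0,0,0],[0,0,0]],[-1,[0,0,0],[0,0,0]],[-1,[0,0,0],[0,0,0]]]}}

```text
t: 11.75
ee_pos: [547.7, -370.7, 44.9]
orientation: [3.139, 0.098, 0.003]
ft_force: [0.3, 1.3, 7.4]
width: 13.5
grasp_force: 31.9
```

```bash
python3 s.py
```

```text
F [0.26 1.31 7.37] M [ 0.221  0.185 -0.096] tau6 -0.115 q6 0.895 yaw_x 3.56 p [ 547.7 -370.7   44.9] w 13.540153516471051 31.931494921445847 t 11.75
```

>>> {"api": "jog_arm", "payload": {"commands": [[-1,[0,0,-0.1],[0,0,0]],[-1,[0,0,-0.3],[0,0,0]],[-1,[0,0,-0.4],[0,0,0]],[-1,[0,0,-0.4],[0,0,0]],[-1,[0,0,-0.3],[0,0,-0.08]],[-1,[0,-0.1,0],[0,0,-0.09]],[-1,[0,-0.2,0],[0,0,-0.085]],[-1,[0,-0.2,0],[0,0,0]],[-1,[0,0,0],[0,0,0]],[-1,[0,0,0],[0,0,0]]]}}

```text
t: 12.75
ee_pos: [536.3, -320.9, 193.4]
orientation: [-3.114, -0.413, 0.001]
ft_force: [0.2, -0.6, -6.1]
width: 13.8
grasp_force: 31.1
```

```bash
cat > wr.py <<'E'
from h import *
import sys
o=get_obs();im,z,K,Rm,e=cam("wrist");T=R.from_rotvec(o["orientation"]).as_matrix()
P=(pts(z,K,Rm,e)-o["ee_pos"])@T   # tool coords
x,y,w=P[...,0],P[...,1],-P[...,2]  # w up from TCP
m=(z>0)&(abs(y)<30)&(w>8)&(w<45)&(x<150)&(x>-110)
q=np.stack([x,y,w],-1)[m]
for lo in range(-100,150,20):
    k=q[(q[:,0]>=lo)&(q[:,0]<lo+20)]
    if len(k)>20:print(lo,len(k),k.mean(0).round(1),"y",k[:,1].min().round(1),k[:,1].max().round(1),"zmax",np.percentile(k[:,2],95).round(1))
cv2.imwrite("pics/%s.png"%sys.argv[1],cv2.resize(im[150:300,200:450],(800,480),interpolation=cv2.INTER_CUBIC))
np.savez(sys.argv[1]+".npz",im=im,z=z,K=K,Rm=Rm,e=e,T=T,p=o["ee_pos"])
E
python3 s.py; python3 wr.py g1
```

```text
F [ 0.19 -0.64 -6.07] M [ 0.039 -0.202  0.014] tau6 0.026 q6 0.749 yaw_x 15.1 p [ 536.3 -320.9  193.4] w 13.827935169487954 31.10295720398426 t 12.75
-60 1179 [-50.8  -0.   24.2] y -13.0 12.9 zmax 26.8
-40 187 [-38.    0.1  25.6] y -9.2 9.2 zmax 27.8
-20 652 [-7.4  0.  26.7] y -7.0 7.0 zmax 34.6
0 2115 [11.1 -0.1 28.7] y -18.1 18.0 zmax 43.1
20 989 [30.2  0.2 27.4] y -7.9 9.0 zmax 28.8
40 1594 [50.5  0.  28.1] y -10.9 10.9 zmax 31.1
60 2004 [70.2  0.1 29.3] y -11.3 11.3 zmax 32.1
80 2329 [90.3  0.  30. ] y -11.1 11.3 zmax 32.8
100 2671 [1.103e+02 1.000e-01 3.050e+01] y -11.0 11.4 zmax 33.4
120 579 [121.8   0.   30.6] y -11.2 11.5 zmax 33.7
```

View pics/g1.png

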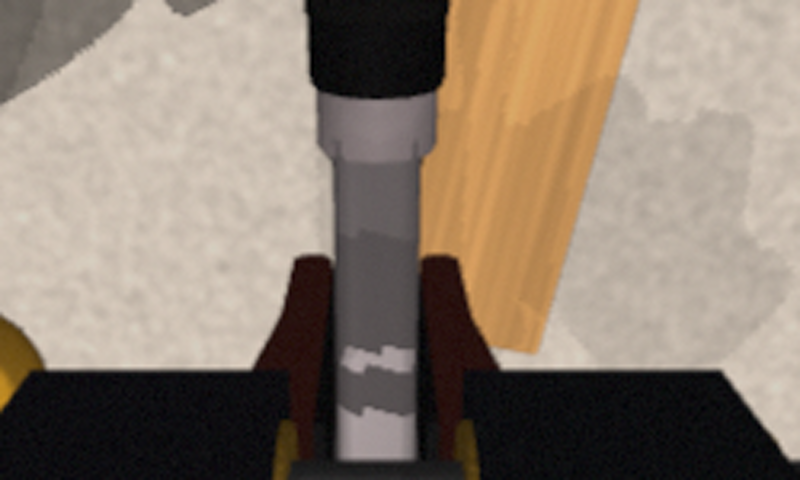

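```bash
cat > gs.py <<'E'
from h import *
import sys
a=np.load(sys.argv[1]+".npz");P=(pts(a["z"],a["K"],a["Rm"],a["e"])-a["p"])@a["T"]
x,y,w=P[...,0],P[...,1],-P[...,2]
g=cv2.cvtColor(a["im"],cv2.COLOR_BGR2GRAY)
b=(a["z"]>0)&(abs(y)<6)&(w>20)&(w<45)&(g<60)&(x>30)&(x<80)
print("black start",np.percentile(x[b],[0,0.5,1,2]).round(1))
for lo,hi in((18,32),(52,122)):
    for c in(2,):
        m=(a["z"]>0)&(abs(y)<c)&(x>lo)&(x<hi)&(w>20)&(w<40); f=np.polyfit(x[m],w[m],1);print(lo,hi,m.sum(),"slope deg",np.degrees(np.arctan(f[0])).round(2),"at0",f[1].round(2), "line y slope")
m=(a["z"]>0)&(abs(y)<12)&(x>55)&(x<122)&(w>20);print(np.polyfit(x[m],y[m],1))
E
python3 gs.py g1
```

```text
black start [49.1 49.5 49.7 50. ]
18 32 207 slope deg 1.35 at0 27.06 line y slope
52 122 1568 slope deg 1.86 at0 29.13 line y slope
[ 0.00102385 -0.03597192]
```

>>> {"api": "jog_arm", "payload": {"commands": [[-1,[0.09,-0.15,0],[0,0,0]],[-1,[0.19,-0.3,0],[0,0,0]],[-1,[0.19,-0.3,0],[0,0,0]],[-1,[0.19,-0.3,0],[0,0,0]],[-1,[0.19,-0.3,0],[0,0,0]],[-1,[0.19,-0.3,0],[0,0,0]],[-1,[0.19,-0.3,0],[0,-0.02,0]],[-1,[0.1,-0.18,0],[0,-0.02,0]],[-1,[0,0,0],[0,0,0]],[-1,[0,0,0],[0,0,0]]]}}

```text
t: 13.8
ee_pos: [610.0, -80.6, 193.2]
orientation: [3.11, 0.413, -0.049]
ft_force: [-0.6, -1.5, -6.3]
width: 13.7
grasp_force: 31.0
```

```bash
python3 s.py; python3 wr.py g2 >/dev/null; python3 gs.py g2
python3 - <<'E'
from h import *
o=get_obs();print(R.from_rotvec(o["orientation"]).as_matrix().round(4))
im,z,K,Rm,e=cam("scene");u=np.linalg.inv(K);c=K@(Rm.T@(np.array([545.6,-97.6,125])-e));c=(c[:2]/c[2]).astype(int);print(c)
cv2.imwrite("pics/sc2.png",cv2.resize(im[c[1]-50:c[1]+40,c[0]-60:c[0]+60],(800,600),interpolation=cv2.INTER_CUBIC))
E
```

```text
F [-0.62 -1.46 -6.3 ] M [ 0.071 -0.258 -0.025] tau6 0.053 q6 1.17 yaw_x 15.14 p [610.  -80.6 193.2] w 13.693731409277413 31.042514629662037 t 13.8
black start [49.2 49.6 49.8 50.3]
18 32 202 slope deg 2.19 at0 26.65 line y slope
52 122 1575 slope deg 1.89 at0 29.2 line y slope
[0.00074943 0.0426194 ]
[[ 9.651e-01  2.601e-01 -3.060e-02]
 [ 2.600e-01 -9.656e-01 -8.400e-03]
 [-3.170e-02  1.000e-04 -9.995e-01]]
[320 209]
```

>>> {"api": "jog_arm", "payload": {"commands": [[-1,[-0.004,-0.003,0.2],[0,0,0]],[-1,[0.005,0,0.16],[0,0,0]],[-1,[0,0,0],[0,0,0]],[-1,[0.001,0,0.04],[0,0,0]],[-1,[0.001,0,0.04],[0,0,0]],[-1,[0.001,0,0.03],[0,0,0]],[-1,[0,0,0],[0,0,0]]]}}

```text
t: 14.6
ee_pos: [609.0, -81.0, 146.6]
orientation: [3.11, 0.411, -0.048]
ft_force: [0.3, 0.0, -6.1]
width: 13.7
grasp_force: 30.6
```

```bash
python3 s.py
python3 - <<'E'
from h import *
im,z,K,Rm,e=cam("scene");cv2.imwrite("pics/sc3.png",cv2.resize(im[150:240,260:380],(800,600),interpolation=cv2.INTER_CUBIC))
E
```

```text
F [ 0.33  0.04 -6.08] M [ 0.17  -0.485  0.024] tau6 -0.005 q6 1.171 yaw_x 15.07 p [609.  -81.  146.6] w 13.682418395945263 30.64954273402691 t 14.6
```

>>> {"api": "jog_arm", "payload": {"commands": [[-1,[0.001,0,0.04],[0,0,0]],[-1,[0.001,0,0.04],[0,0,0]],[-1,[0.001,0,0.03],[0,0,0]],[-1,[0,0,0],[0,0,0]]]}}

```text
t: 15.05
ee_pos: [609.0, -81.0, 135.1]
orientation: [3.11, 0.411, -0.048]
ft_force: [2.7, 0.7, -6.3]
width: 13.7
grasp_force: 30.6
```

```bash
python3 s.py
```

```text
F [ 2.74  0.72 -6.33] M [ 0.245 -0.681 -0.011] tau6 -0.002 q6 1.171 yaw_x 15.07 p [609.  -81.  135.1] w 13.71461590635273 30.648311153054237 t 15.05
```

>>> {"api": "jog_arm", "payload": {"commands": [[-1,[0.006,0,0.025],[0,0,0]],[-1,[0.001,0,0.02],[0,0,0]],[-1,[0,0,0],[0,0,0]]]}}

```text
t: 15.35
ee_pos: [609.2, -80.9, 130.7]
orientation: [3.11, 0.411, -0.049]
ft_force: [0.9, 0.6, -5.9]
width: 13.9
grasp_force: 30.6
```

```bash
python3 s.py
```

```text
F [ 0.9   0.64 -5.87] M [ 0.206 -0.57  -0.004] tau6 -0.0 q6 1.172 yaw_x 15.07 p [609.2 -80.9 130.7] w 13.939004349991125 30.648182071745396 t 15.35
```

>>> {"api": "jog_arm", "payload": {"commands": [[-1,[0.001,0,0.015],[0,0,0]],[-1,[0,0,0],[0,0,0]]]}}

```text
t: 15.55
ee_pos: [609.4, -80.9, 129.7]
orientation: [3.11, 0.411, -0.048]
ft_force: [1.9, 1.5, -2.1]
width: 14.0
grasp_force: 30.6
```

```bash
python3 s.py
```

```text
F [ 1.9   1.47 -2.1 ] M [ 0.148 -0.311 -0.061] tau6 -0.023 q6 1.172 yaw_x 15.07 p [609.4 -80.9 129.7] w 14.049796815791247 30.645707957446575 t 15.55
```

>>> {"api": "jog_arm", "payload": {"commands": [[-1,[0,0,0.01],[0,0,0]],[-1,[0,0,0],[0,0,0]]]}}

```text
t: 15.75
ee_pos: [609.6, -80.9, 129.2]
orientation: [3.11, 0.411, -0.048]
ft_force: [1.4, 1.0, 2.8]
width: 13.9
grasp_force: 30.6
```

```bash
python3 s.py
```

```text
F [1.35 1.05 2.8 ] M [ 0.232  0.084 -0.06 ] tau6 -0.053 q6 1.172 yaw_x 15.07 p [609.6 -80.9 129.2] w 13.906816930226793 30.644241236150265 t 15.75
```

>>> {"api": "jog_arm", "payload": {"commands": [[-0.3,[0,0,0],[0,0,0]],[-0.3,[0,0,0],[0,0,0]],[-0.3,[0,0,0],[0,0,0]],[-0.3,[0,0,0],[0,0,0]],[-0.3,[0,0,-0.1],[0,0,0]],[-0.3,[0,0,-0.3],[0,0,0]],[-0.3,[0,0,-0.3],[0,0.04,0]],[-1,[0.3,-0.15,0],[0,0,0]],[-1,[0.37,-0.15,0],[0,0,0]],[-1,[0.3,-0.1,0],[0,0,0]]]}}

```text
t: 16.75
ee_pos: [696.0, -15.4, 200.0]
orientation: [3.114, 0.412, 0.003]
ft_force: [0.4, -0.2, 0.5]
width: 9.8
grasp_force: 0.0
```

```bash
python3 s.py
python3 - <<'E'
from h import *
for n in("wrist","scene"):
    im,z,K,Rm,e=cam(n);P=pts(z,K,Rm,e);np.savez(n[0]+"5.npz",im=im,z=z,K=K,Rm=Rm,e=e)
    if n=="wrist":
        g=cv2.cvtColor(im,cv2.COLOR_BGR2GRAY)
        th=np.radians(15);r=(P[...,0]-545.6)*np.cos(th)+(P[...,1]+97.6)*np.sin(th);s=-(P[...,0]-545.6)*np.sin(th)+(P[...,1]+97.6)*np.cos(th)
        for lo in range(20,210,20):
            m=(z>0)&(r>lo)&(r<lo+20)&(abs(s)<50)&(P[...,2]>118)&(P[...,2]<172)
            if m.sum()>10: print(lo,m.sum(),"s",s[m].mean().round(1),s[m].min().round(1),s[m].max().round(1),"z",np.percentile(P[m][:,2],90).round(1))
    else: cv2.imwrite("pics/sc5.png",cv2.resize(im[130:270,270:450],(772,600),interpolation=cv2.INTER_CUBIC))
E
```

```text
F [ 0.45 -0.21  0.53] M [-0.015  0.008  0.034] tau6 -0.251 q6 1.268 yaw_x 15.07 p [696.  -15.4 200. ] w 9.841103210012845 0.0 t 16.75
120 420 s 4.2 -7.4 14.8 z 142.9
140 556 s 5.3 -6.9 15.3 z 140.9
160 601 s 5.8 -6.9 16.2 z 138.6
180 607 s 6.3 -6.1 16.7 z 136.1
200 468 s 6.8 -4.3 16.8 z 133.6
```

View pics/sc5.png

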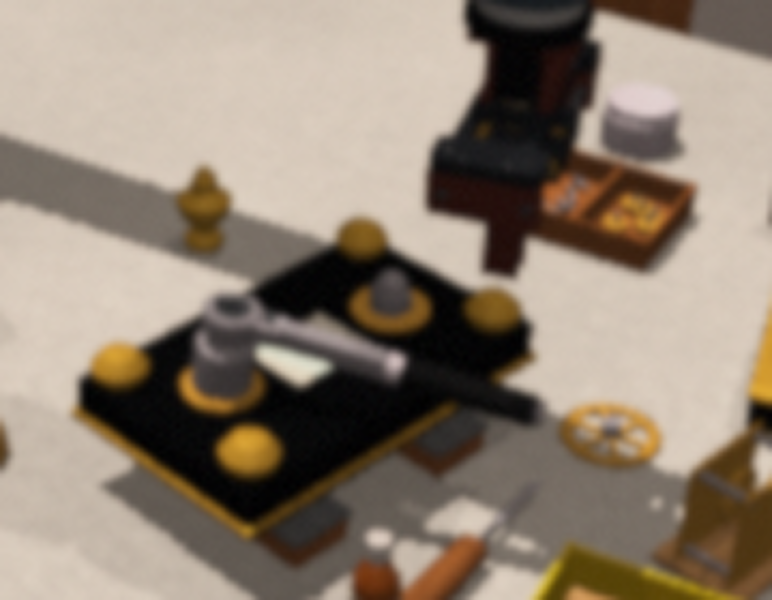

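>>> {"api": "jog_arm", "payload": {"commands": [[-1,[0,0,0.4],[0,0,0]],[-1,[0,0,0.45],[0,0,0]],[-1,[0,0,0],[0,0,0]],[-1,[0,0.05,0],[0,0,0]],[-1,[0,0.03,0],[0,0,0]],[-1,[0.004,0.03,0],[0,0,0.023]],[-1,[0.004,0.03,0],[0,0,0.023]]]}}

```text
t: 17.55
ee_pos: [700.1, -30.4, 115.6]
orientation: [3.121, 0.352, 0.005]
ft_force: [0.2, -0.6, -0.4]
width: 0.4
grasp_force: 0.0
```

```bash
cat > f.py <<'E'
from h import *
o=get_obs();m=R.from_rotvec(o["orientation"]).as_matrix();f=m.T@o["ft_force"];p=o["ee_pos"]
d=p[:2]-[545.6,-97.6];s=m[:2,1]
print("push",(-f[1]).round(2),"fx",f[0].round(2),"fz",f[2].round(2),"Mnut",(-f[1]*abs(d@m[:2,0])/1000).round(2),"yaw",np.degrees(np.arctan2(m[1,0],m[0,0])).round(1),"radial",(d@m[:2,0]).round(1),"off",(-d@s).round(1),"p",p.round(1),"t",o["t"])
E
python3 f.py
```

```text
push -0.6 fx 0.09 fz 0.44 Mnut -0.1 yaw 12.9 radial 165.6 off 31.1 p [700.1 -30.4 115.6] t 17.55
```

>>> {"api": "jog_arm", "payload": {"commands": [[-1,[0.004,0.03,0],[0,0,0.023]],[-1,[0.004,0.03,0],[0,0,0.023]],[-1,[0.004,0.03,0],[0,0,0.023]],[-1,[0.004,0.03,0],[0,0,0.023]]]}}

```text
t: 17.95
ee_pos: [703.1, -41.3, 113.5]
orientation: [-3.132, -0.24, -0.0]
ft_force: [0.8, 1.6, 0.8]
width: 0.4
grasp_force: 0.7
```

```bash
python3 f.py
```

```text
push 1.45 fx 1.01 fz -0.81 Mnut 0.24 yaw 8.8 radial 164.2 off 31.6 p [703.1 -41.3 113.5] t 17.95
```

>>> {"api": "jog_arm", "payload": {"commands": [[-1,[0.004,0.03,0],[0,0,0.023]],[-1,[0.004,0.03,0],[0,0,0.023]],[-1,[0.004,0.03,0],[0,0,0.023]]]}}

```text
t: 18.25
ee_pos: [705.4, -50.2, 113.3]
orientation: [-3.138, -0.155, 0.0]
ft_force: [1.2, 1.6, 1.0]
width: 0.3
grasp_force: 0.7
```

```bash
python3 f.py
```

```text
push 1.51 fx 1.35 fz -0.98 Mnut 0.25 yaw 5.7 radial 163.7 off 31.4 p [705.4 -50.2 113.3] t 18.25
```

>>> {"api": "jog_arm", "payload": {"commands": [[-1,[0.005,0.03,0],[0,0,0.023]],[-1,[0.005,0.03,0],[0,0,0.023]],[-1,[0.005,0.03,0],[0,0,0.023]]]}}

```text
t: 18.55
ee_pos: [707.7, -58.9, 113.4]
orientation: [-3.141, -0.07, -0.0]
ft_force: [1.2, 3.4, 1.9]
width: 0.5
grasp_force: 1.3
```

```bash
python3 f.py
```

```text
push 3.3 fx 1.37 fz -1.9 Mnut 0.54 yaw 2.6 radial 163.7 off 31.4 p [707.7 -58.9 113.4] t 18.55
```

>>> {"api": "jog_arm", "payload": {"commands": [[-1,[0.005,0.03,0],[0,0,0.023]],[-1,[0.005,0.03,0],[0,0,0.023]],[-1,[0.005,0.03,0],[0,0,0.023]]]}}

```text
t: 18.85
ee_pos: [709.6, -67.9, 113.6]
orientation: [-3.141, 0.015, -0.001]
ft_force: [2.4, 3.0, 0.9]
width: 0.4
grasp_force: 1.6
```

```bash
python3 f.py
```

```text
push 3.05 fx 2.4 fz -0.94 Mnut 0.5 yaw -0.5 radial 163.7 off 31.3 p [709.6 -67.9 113.6] t 18.85
```

>>> {"api": "jog_arm", "payload": {"commands": [[-1,[0.005,0.03,0],[0,0,0.023]],[-1,[0.005,0.03,0],[0,0,0.023]],[-1,[0.005,0.03,0],[0,0,0.023]]]}}

```text
t: 19.15
ee_pos: [710.7, -77.1, 113.5]
orientation: [-3.14, 0.1, -0.001]
ft_force: [1.9, 2.9, 1.0]
width: 0.2
grasp_force: 1.6
```

```bash
python3 f.py
```

```text
push 3.01 fx 1.74 fz -0.96 Mnut 0.49 yaw -3.6 radial 163.5 off 31.0 p [710.7 -77.1 113.5] t 19.15
```

>>> {"api": "jog_arm", "payload": {"commands": [[-1,[0.005,0.03,0],[0,0,0.023]],[-1,[0.005,0.03,0],[0,0,0.023]]]}}

```text
t: 19.35
ee_pos: [711.2, -83.2, 113.4]
orientation: [3.138, -0.157, 0.0]
ft_force: [1.4, 3.8, 0.9]
width: 0.5
grasp_force: 1.6
```

```bash
python3 f.py
```

```text
push 3.89 fx 1.03 fz -0.94 Mnut 0.63 yaw -5.7 radial 163.3 off 30.8 p [711.2 -83.2 113.4] t 19.35
```

>>> {"api": "jog_arm", "payload": {"commands": [[-1,[0.005,0.03,0],[0,0,0.023]],[-1,[0.005,0.03,0],[0,0,0.023]]]}}

```text
t: 19.55
ee_pos: [711.6, -89.3, 113.4]
orientation: [3.134, -0.213, 0.0]
ft_force: [2.0, 4.1, 1.0]
width: -0.2
grasp_force: 1.6
```

```bash
python3 f.py
```

```text
push 4.32 fx 1.44 fz -1.0 Mnut 0.71 yaw -7.8 radial 163.3 off 30.7 p [711.6 -89.3 113.4] t 19.55
```

>>> {"api": "jog_arm", "payload": {"commands": [[-1,[0.005,0.025,0],[0,0,0.02]],[-1,[0.005,0.025,0],[0,0,0.02]]]}}

```text
t: 19.75
ee_pos: [711.7, -94.3, 113.4]
orientation: [3.131, -0.262, -0.0]
ft_force: [2.3, 2.7, 0.6]
width: 0.4
grasp_force: 1.6
```

```bash
python3 f.py
```

```text
push 3.06 fx 1.81 fz -0.59 Mnut 0.5 yaw -9.6 radial 163.3 off 30.9 p [711.7 -94.3 113.4] t 19.75
```

>>> {"api": "jog_arm", "payload": {"commands": [[-1,[0.005,0.025,0],[0,0,0.02]],[-1,[0.005,0.025,0],[0,0,0.02]]]}}

```text
t: 19.95
ee_pos: [711.8, -99.3, 113.4]
orientation: [3.126, -0.311, -0.0]
ft_force: [1.5, 2.7, 1.8]
width: 0.3
grasp_force: 1.6
```

```bash
python3 f.py
```

```text
push 2.97 fx 0.97 fz -1.81 Mnut 0.49 yaw -11.4 radial 163.3 off 31.1 p [711.8 -99.3 113.4] t 19.95
```

>>> {"api": "jog_arm", "payload": {"commands": [[-1,[0.004,0.02,0],[0,0,0.016]],[-1,[0.004,0.02,0],[0,0,0.016]]]}}

```text
t: 20.15
ee_pos: [711.7, -103.4, 113.3]
orientation: [3.122, -0.35, -0.0]
ft_force: [2.6, 3.2, 0.9]
width: 0.6
grasp_force: 1.6
```

```bash
python3 f.py
```

```text
push 3.72 fx 1.79 fz -0.95 Mnut 0.61 yaw -12.8 radial 163.3 off 31.1 p [ 711.7 -103.4  113.3] t 20.15
```

>>> {"api": "jog_arm", "payload": {"commands": [[-1,[0.004,0.02,0],[0,0,0.016]],[-1,[0.004,0.02,0],[0,0,0.016]]]}}

```text
t: 20.35
ee_pos: [711.6, -107.4, 113.3]
orientation: [3.117, -0.389, -0.001]
ft_force: [1.8, 3.4, 0.8]
width: 0.2
grasp_force: 1.5
```

```bash
python3 f.py
```

```text
push 3.69 fx 0.89 fz -0.75 Mnut 0.6 yaw -14.2 radial 163.3 off 31.3 p [ 711.6 -107.4  113.3] t 20.35
```

>>> {"api": "jog_arm", "payload": {"commands": [[-1,[0.004,0.02,0],[0,0,0.016]],[-1,[0.004,0.02,0],[0,0,0.016]]]}}

```text
t: 20.55
ee_pos: [711.3, -111.5, 113.3]
orientation: [-3.112, 0.429, 0.001]
ft_force: [1.4, 2.5, 0.3]
width: 0.5
grasp_force: 1.5
```

```bash
python3 f.py
```

```text
push 2.76 fx 0.67 fz -0.34 Mnut 0.45 yaw -15.7 radial 163.3 off 31.4 p [ 711.3 -111.5  113.3] t 20.55
```

>>> {"api": "jog_arm", "payload": {"commands": [[-1,[0.003,0.015,0],[0,0,0.012]],[-1,[0.003,0.015,0],[0,0,0.012]]]}}

```text
t: 20.75
ee_pos: [711.1, -114.5, 113.3]
orientation: [-3.108, 0.458, 0.0]
ft_force: [-0.0, 4.0, 0.4]
width: 0.5
grasp_force: 1.7
```

```bash
python3 f.py
```

```text
push 3.86 fx -1.19 fz -0.4 Mnut 0.63 yaw -16.7 radial 163.4 off 31.5 p [ 711.1 -114.5  113.3] t 20.75
```

Force is beginning to rise.

>>> {"api": "jog_arm", "payload": {"commands": [[-1,[0.003,0.015,0],[0,0,0.012]],[-1,[0.003,0.015,0],[0,0,0.012]]]}}

```text
t: 20.95
ee_pos: [710.8, -117.4, 113.4]
orientation: [-3.103, 0.487, 0.001]
ft_force: [0.7, 4.6, 1.1]
width: 0.5
grasp_force: 1.9
```

```bash
python3 f.py
```

```text
push 4.63 fx -0.73 fz -1.13 Mnut 0.76 yaw -17.8 radial 163.3 off 31.7 p [ 710.8 -117.4  113.4] t 20.95
```

>>> {"api": "jog_arm", "payload": {"commands": [[-1,[0.003,0.015,0],[0,0,0.012]],[-1,[0.003,0.015,0],[0,0,0.012]]]}}

```text
t: 21.15
ee_pos: [710.5, -120.4, 113.4]
orientation: [-3.099, 0.516, 0.0]
ft_force: [-0.2, 5.4, 1.9]
width: 0.4
grasp_force: 2.2
```

```bash
python3 f.py
```

```text
push 5.08 fx -1.94 fz -1.88 Mnut 0.83 yaw -18.9 radial 163.4 off 31.8 p [ 710.5 -120.4  113.4] t 21.15
```

>>> {"api": "jog_arm", "payload": {"commands": [[-1,[0.003,0.015,0],[0,0,0.012]],[-1,[0.003,0.015,0],[0,0,0.012]]]}}

```text
t: 21.35
ee_pos: [710.1, -123.5, 113.4]
orientation: [-3.094, 0.545, 0.0]
ft_force: [-0.5, 4.0, 2.0]
width: 0.3
grasp_force: 2.4
```

```bash
python3 f.py
```

```text
push 3.55 fx -1.8 fz -2.03 Mnut 0.58 yaw -20.0 radial 163.4 off 31.9 p [ 710.1 -123.5  113.4] t 21.35
```

>>> {"api": "jog_arm", "payload": {"commands": [[-1,[0,0,0],[0,0,0]]]}}

```text
t: 21.45
ee_pos: [710.1, -123.6, 113.4]
orientation: [-3.094, 0.545, 0.0]
ft_force: [0.5, 4.3, 2.0]
width: 0.3
grasp_force: 2.4
```

```bash
python3 f.py
```

```text
push 4.17 fx -0.98 fz -1.97 Mnut 0.68 yaw -20.0 radial 163.5 off 31.7 p [ 710.1 -123.6  113.4] t 21.45
```

>>> {"api": "jog_arm", "payload": {"commands": [[-1,[0.003,0.015,0],[0,0,0.012]]]}}

```text
t: 21.55
ee_pos: [709.9, -124.8, 113.4]
orientation: [-3.091, 0.559, 0.0]
ft_force: [0.0, 4.8, 1.3]
width: 0.5
grasp_force: 2.6
```

```bash
python3 f.py
```

```text
push 4.47 fx -1.67 fz -1.32 Mnut 0.73 yaw -20.5 radial 163.5 off 32.0 p [ 709.9 -124.8  113.4] t 21.55
```

>>> {"api": "jog_arm", "payload": {"commands": [[-1,[0.003,0.015,0],[0,0,0.012]],[-1,[0.003,0.015,0],[0,0,0.012]]]}}

```text
t: 21.75
ee_pos: [709.5, -127.8, 113.4]
orientation: [-3.086, 0.588, 0.0]
ft_force: [1.5, 4.9, 1.5]
width: 0.4
grasp_force: 2.9
```

```bash
python3 f.py
```

```text
push 5.16 fx -0.39 fz -1.48 Mnut 0.84 yaw -21.6 radial 163.5 off 32.2 p [ 709.5 -127.8  113.4] t 21.75
```

>>> {"api": "jog_arm", "payload": {"commands": [[-1,[0.003,0.015,0],[0,0,0.012]],[-1,[0.003,0.015,0],[0,0,0.012]]]}}

```text
t: 21.95
ee_pos: [708.9, -130.8, 113.5]
orientation: [-3.08, 0.617, -0.0]
ft_force: [0.2, 5.0, 1.5]
width: 0.4
grasp_force: 2.6
```

```bash
python3 f.py
```

```text
push 4.7 fx -1.79 fz -1.48 Mnut 0.77 yaw -22.7 radial 163.5 off 32.3 p [ 708.9 -130.8  113.5] t 21.95
```

>>> {"api": "jog_arm", "payload": {"commands": [[-1,[0.003,0.015,0],[0,0,0.012]]]}}

```text
t: 22.05
ee_pos: [708.6, -132.4, 113.5]
orientation: [-3.077, 0.632, 0.0]
ft_force: [0.5, 3.4, 1.6]
width: -0.0
grasp_force: 2.2
```

```bash
python3 f.py
```

```text
push 3.27 fx -0.88 fz -1.62 Mnut 0.53 yaw -23.2 radial 163.5 off 32.2 p [ 708.6 -132.4  113.5] t 22.05
```

Force is falling while I advance, so the click is giving way. I'll go a few mm more, well short of its stop, to be sure it has broken over.

>>> {"api": "jog_arm", "payload": {"commands": [[-1,[0.004,0.025,0],[0,0,0.02]],[-1,[0.004,0.025,0],[0,0,0.02]]]}}

```text
t: 22.25
ee_pos: [707.2, -138.1, 113.4]
orientation: [3.066, -0.681, 0.0]
ft_force: [1.0, 2.0, 1.7]
width: 0.2
grasp_force: 1.2
```

```bash
python3 f.py
```

```text
push 2.28 fx 0.09 fz -1.74 Mnut 0.37 yaw -25.0 radial 163.5 off 31.7 p [ 707.2 -138.1  113.4] t 22.25
```

It clicked: grasp force went from 2.9 to 1.2 N. Stopping and backing off.

>>> {"api": "jog_arm", "payload": {"commands": [[-1,[0,-0.1,0],[0,0,0]],[-1,[0,-0.2,0],[0,0,0]],[-1,[0,-0.25,0],[0,0,0]],[-1,[0,-0.25,0],[0,0,0]],[-1,[0,0,-0.4],[0,0,0]],[-1,[0,0,-0.45],[0,0,0]],[-1,[0,0,-0.4],[0,0,0]],[-1,[0,-0.3,0],[0,0,0]],[-1,[0,0,0],[0,0,0]],[-1,[0,0,0],[0,0,0]]]}}

```text
t: 23.25
ee_pos: [753.8, -36.4, 237.8]
orientation: [3.067, -0.676, -0.001]
ft_force: [-0.0, -0.9, 0.4]
width: 0.2
grasp_force: 0.0
```

```bash
python3 s.py
python3 - <<'E'
from h import *
im,z,K,Rm,e=cam("scene");P=pts(z,K,Rm,e)
cv2.imwrite("pics/fin.png",cv2.resize(im[130:330,230:500],(800,593),interpolation=cv2.INTER_CUBIC))
m=(z>0)&(np.hypot(P[...,0]-545.6,P[...,1]+97.6)<18)&(P[...,2]>130);print("head top",np.percentile(P[m][:,2],[50,95]))
E
```

```text
F [-0.05 -0.94  0.4 ] M [ 0.031 -0.045 -0.037] tau6 0.047 q6 1.941 yaw_x -24.87 p [753.8 -36.4 237.8] w 0.16660725749246652 0.0 t 23.25
head top [159.60854208 662.1190683 ]
```

View pics/fin.png

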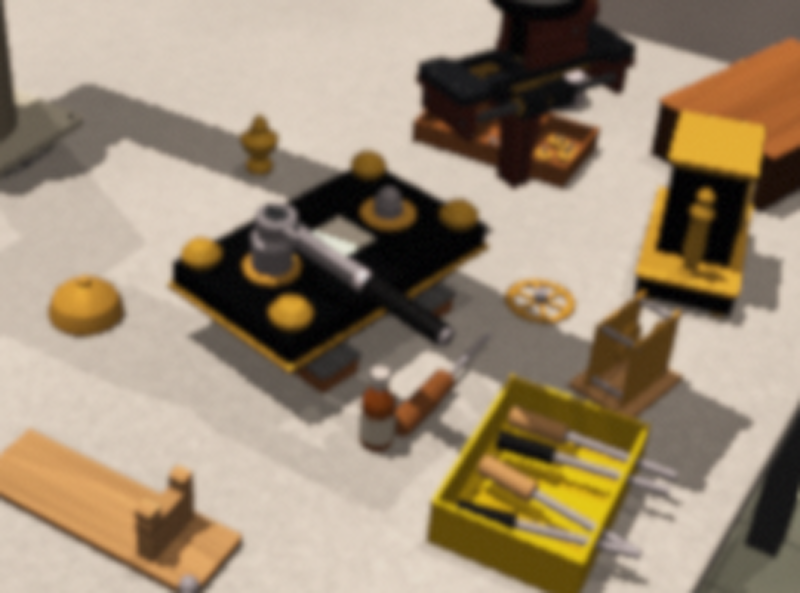

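The wrench stands on the nut, the robot is clear of everything, and the items in view (bell, finial, wheel, bottle, driver, rest) look undisturbed. Handing in.

```bash
python3 -c "
from workcell import close_job;print(close_job())"
```

```text
the job is handed in; nothing more can be done
None
```

I ran the loose nut down by the fingers until it seated, set the socket fully over it, turned the wrench to its click and stopped; the wrench is left standing on the nut and the job is handed in after about 23 s of robot time, but I have not seen the verdict.

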